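Bolt the gauge case shut past its spring catch

ROBOT

A 6-joint arm with a two-finger parallel gripper is mounted at the origin on a cart in front of the work surface, level with it; the furniture and walls round the work are solid. World frame = base frame: x ahead of the robot, y to its left, z up, the work surface at z = 0. Lengths are in m, angles in rad, forces in N, time in s.
With the tool pointing down it reaches from about 0.375 to 0.825 m from the base axis. Payload 5.5 kg.
Tool frame: the origin (TCP) lies on the centre line of the jaws, within the pads' length; the fingertips stand 17 mm ahead of it and the grasp point (between the pads) lies 2 mm behind it (env.tcp_to_tips is the distance from the TCP to the fingertips, in m); y points along the fingers, z is the direction in which the jaws open and shut, and the axes are right-handed (so a half turn about y gives the same grasp; the last joint's range is limited). The gripper opens to 85 mm and grips with 20 to 120 N. Pads are 22 mm wide; open, the fingers measure 114 mm over their backs; the gripper's body (76 mm by 85 mm) begins 54 mm behind the grasp point. The pads swing forward as they close: fully open they stand 13 mm farther back than shut.
Start: joints at [1.174, 0.314, -0.047, 1.21, 0, 1.571], TCP at [0.232, 0.553, 0.248] pointing down, gripper open.
Joint ranges: [-2.67, 2.67], [-0.69, 1.73], [-1.03, 1.25], [-2.08, 2.16], [-1.42, 1.45], [-3.14, 3.14]. Speed limits (rad/s): [2.39, 2.39, 3.01, 3.14, 3.14, 3.14].

INTERFACE

Orientations are given as a 3x3 rotation matrix whose columns are the frame's x, y, z axes.
In Python, from workcell import env gives the robot as it stands. The module is installed in compiled form; this text tells all that it offers.
- The arm moves only by the shell command python3 -m crank 'ROWS' [OPENING] [FORCE]. ROWS is JSON, one flat list of numbers, 4 for each row, row after row: the shift along the tool's x, y, z in cm, then the turn about the tool's y in degrees. A call has 1 to 5 rows; each row shifts and turns the pose as measured when the row begins, along the tool's axes as they then stand; what a row does not reach is not made up. A row lasts 1/8 s, in which the tool goes at most 62.5 mm and 10.7 degrees, less where a joint would pass 70% of its speed; a pose out of reach is approached as far as the arm can. A call with a gripper value outside its range is refused whole. OPENING is the opening in per cent of the stroke, from 0 (shut) to 100 (fully open), set as the call begins (- or left out, the last holds). The fingers move at their own pace and stop on an object; FORCE is the grip in N (left out, the last holds). Time passes only in rows, so rows that do not move let the fingers close. It gives the time, the measured TCP pose, the force and the opening at its end, in the units of the state.
- env.read_state(): the state, without advancing time (a new reading comes with each control period).
- env.snapshot(name): name is "side" or "top" or "wrist"; returns a dict with "img" (480x640x3 uint8, blue, green, red), "range_z" (480x640 float32, m along the optical axis (not along the pixel's ray), 0 where there is no reading), "fx", "fy", "cx", "cy" (pixels), "cam_to_world" (4x4, takes a point from camera to world coordinates). Camera axes: x right, y down, z forward; pixel columns grow to the right and rows downward; lengths in m; the calibration is good to about 2 mm. A picture is of the moment at which its call begins.
- env.hand_in(): hands the job in, once; it reports no verdict.
Trained networks look in a picture, given as the dict that the camera call returned (one of the last four; its "shot" number tells which), for a name from the list of things; names that differ only in an ending like _2 or _b are one class to them, and where a whole thing is asked for, a point or a joint stands for the part that bears it (a point fixed in the world has none). Each returns a list of dicts, best first, with "conf" (0 to 1); they miss things now and then, are a little off and sometimes report something else, mostly with a low value. They report only what shows in the picture. A call takes as long as a camera call.
- env.spot_in(picture, query): "centre" ([x, y, z] in m, in the coordinates of the camera as it stood for that picture, good to about 4 mm: the middle of the surface that is visible of it).
- env.regions_of(picture, query): "pixels" (480x640 bool, what is visible of it).
The state is a dict: "t": time; "joint_positions": joint angles; "qd": joint speeds; "joint_torque": joint torques, N m; "tcp_pos": TCP position; "orientation": TCP orientation; "force": force on the tool from outside, world axes, zero at the start; "ft_torque": the same for the moment, N m; "finger_gap": finger opening in m.
Only numpy, scipy, OpenCV 4.12 (cv2) and the standard library are available. Lean on these libraries where they do the work, as an engineer would, in place of code of your own. Each camera call takes 0.05 s, during which the arm holds its last target.

TASK

Lock the steel gauge case on the bench: hold its spring catch down with one fingertip and, with the catch held down, push the bolt by its upright tab with the other finger, fully home into the keeper, then let go so that the catch springs back up and locks the bolt there. Only press and push; do not force or squeeze anything, and leave the loose things on and around the case where they are.

Things in the scene. Friction and masses are not known exactly. Their poses are not given: they have to be found in the camera images.
- case: closed grey steel case 156 (x) x 250 (y) x 46 mm high, fixed to the bench. Origin: centre of its underside, on the bench. x points from its front to its hinge side, y the way the bolt is pushed home, z up. On its lid the bolt lies at x = 0, the catch at x = -50 mm, the keeper (steel arch, top 80 mm above the bench) at y = 80 to 108, two bolt guides (tops at 75 mm) at y = -76 and 52.
- bolt (a joint): slide of the bolt, m: 0 = drawn, 0.036 = fully home in the keeper (end stop), along the case's +y. Starts at 0 to 0.002. About 2 N friction, no spring. While the catch is up it moves no farther than 0.003; with the catch pressed 4 mm or more it is free. From 0.031 on, the catch can spring up and lock it home.
- catch (a joint): slide of the spring catch, m: 0 = up (locking), 0.008 = pressed fully down (stop). Spring, 2.7 N at the top, 6.3 N fully down. The bolt is released from 0.004 down; press to 0.006 or deeper. Let go between the end notches it rests under the bolt at about 0.004.
- catch_pad (a point): centre of the top face of the catch's flat dark ribbed plate, 28 mm (case x) x 90 mm (case y), at case (x -50, y -10, z 84) mm when up; it goes straight down when pressed. A fingertip can slide along it while pressing: the plate reaches from case y = -55 to +35 mm, beside the tab's whole path.
- bolt_tab (a point): top centre of the bolt's upright steel tab: 30 mm wide (case x), 12 mm thick (y), from 74 to 106 mm above the bench; below it a neck joins the 14 mm wide bar, whose top is at 70 mm. With the bolt drawn it is at case (0, -15, 106) mm; it moves with the bolt. Push on its -y face; behind that 49 mm are free above the bar, then a guide 75 mm high.
- block: loose light-grey metal block 30 x 45 x 31 mm lying on the lid behind the bolt (origin: centre of its underside); bystander
- tape: loose roll of amber tape, 60 mm across, 12 mm high, lying on the bench at the case's -y end (origin: underside); bystander
- sensor_back: loose round sensor, 38 mm across, 13 mm high, on the bench behind the case (origin: underside); bystander
- cutters: loose cutters with red handles, 129 x 50 x 12 mm, on the bench to the left; bystander
- sensor_11: loose round sensor, 38 mm across, 13 mm high, on the bench to the left; bystander
- sensor_12: loose round sensor, 38 mm across, 13 mm high, on the bench to the left; bystander
- solder_coil: loose coil of solder, 39 mm across, 8 mm high, on the bench to the left; bystander

How it is judged:
On the way:
1. the fingers press the catch down and, with it held down, push the bolt past its first notch (contact force between the fingers and catch above 0.5 N and value of joint catch above 0.0035 m and contact force between the fingers and bolt above 0.3 N and value of joint bolt between 0.008 and 0.0345 m), for 0.05 s.
At the end, for the whole second after the job is handed in: the bolt is home in the keeper (joint above 0.031 of 0.036 m), at rest, and the catch has sprung back up (joint below 0.0015 m) (value of joint bolt above 0.031 m and value of joint catch below 0.0015 m and not (velocity of joint bolt above 0.01 m/s)); the robot touches nothing.
It fails at once if a loose bystander is moved more than 20 mm or lifted (distance of any of block, tape, sensor_back, cutters, sensor_11, sensor_12, solder_coil from where it was at the start of the episode above 0.02 m).
It fails at once if the bolt is forced or squeezed with more than 60 N (contact force between the fingers and bolt above 60 N).
It fails at once if the catch is pressed with more than 60 N (contact force between the fingers and catch above 60 N).
It also fails if it takes over 38 s, if anything falls off the work surface, if the arm or the gripper's body presses on something with over 40 N, if the wrist force passes 120 N, or if a joint passes its speed limit or range.

## Working session

There is one attempt and no reset: what is moved stays moved. The work goes in short steps, Python scripts to look and compute and a shell command to move; the robot and the scene stay as the last step left them, time stands still between calls to the robot, and variables do not carry over. Pictures are saved under pics/ and viewed, and the job is handed in when it is done.

```bash
mkdir -p pics; python3 - <<'E'
from workcell import env
import cv2,numpy as np
s=env.read_state(); print(s)
print(env.tcp_to_tips)
for n in ["top","side"]:
    p=env.snapshot(n); cv2.imwrite(f"pics/{n}0.png",p["img"]); np.savez(f"{n}0.npz",**{k:p[k] for k in("img","range_z","fx","fy","cx","cy","cam_to_world")})
    M=np.array(p["cam_to_world"]); print(n,M[:3,3])
    for q in ["case","catch_pad","bolt_tab","block","tape","sensor_back","cutters"]:
        for d in env.spot_in(p,q)[:2]:
            print(q,round(d["conf"],2),(M@np.r_[d["centre"],1])[:3].round(3))
E
```

```text
{'t': 0.0, 'joint_positions': array([ 1.17397625e+00,  3.14194822e-01, -4.80832903e-02,  1.21018379e+00,
       -9.65413924e-06,  1.57080591e+00]), 'qd': array([-1.55544288e-04,  1.32567957e-04,  6.09428405e-04, -5.31570702e-04,
        1.30182783e-03, -9.22294633e-05]), 'joint_torque': array([ 8.28540378e-04, -5.39581239e+01,  3.39754200e+01,  1.88349310e-02,
        1.30158214e-04, -1.41177097e-05]), 'tcp_pos': array([0.23168488, 0.55287354, 0.24745139]), 'orientation': array([[ 9.22290960e-01, -6.34820849e-04,  3.86495773e-01],
       [-3.86496294e-01, -1.53988437e-03,  9.22289674e-01],
       [ 9.67008457e-06, -9.99998613e-01, -1.66557734e-03]]), 'force': array([-0.6508901 ,  0.38455836,  0.58797639]), 'ft_torque': array([ 0.04265569, -0.00232202, -0.01484374]), 'finger_gap': 0.08547748986691713}
0.017
top [0.30869993 0.01338087 1.15792956]
case 0.68 [ 0.563 -0.128  0.044]
catch_pad 0.6 [ 0.524 -0.15   0.077]
bolt_tab 0.89 [ 0.578 -0.146  0.069]
block 0.54 [ 0.628 -0.162  0.076]
block 0.24 [0.396 0.433 0.006]
tape 0.63 [ 0.626 -0.294  0.012]
sensor_back 0.44 [ 0.674 -0.095  0.003]
cutters 0.84 [0.394 0.434 0.009]
cutters 0.25 [ 0.629 -0.292  0.013]
side [0.26569027 0.93517221 0.7870098 ]
case 0.88 [ 0.554 -0.077  0.045]
catch_pad 0.45 [ 0.624 -0.143  0.075]
bolt_tab 0.74 [ 0.568 -0.14   0.081]
block 0.71 [ 0.623 -0.146  0.074]
sensor_back 0.18 [ 0.524 -0.141  0.089]
cutters 0.79 [0.394 0.438 0.01 ]
```

View pics/top0.png

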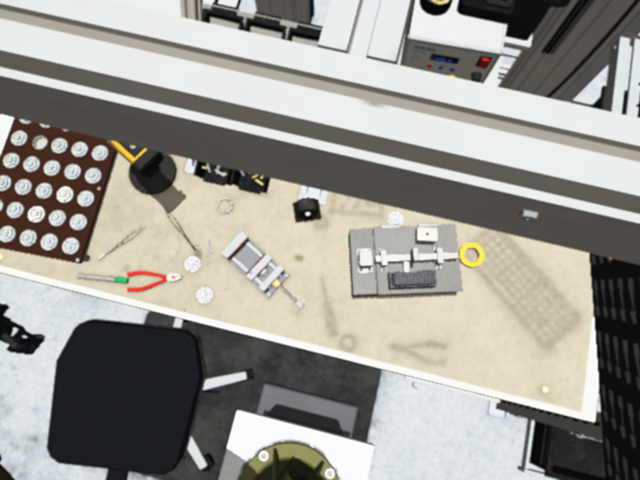

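View pics/side0.png

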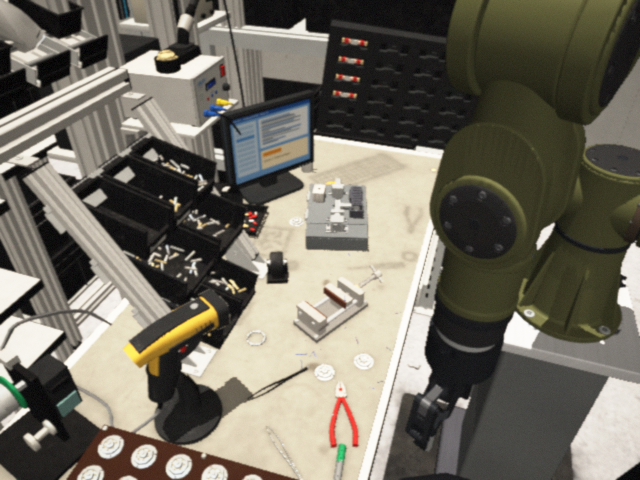

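```bash
python3 - <<'E'
import cv2,numpy as np
for n in ["top","side"]:
    d=np.load(n+"0.npz"); Z=d["range_z"]; v,u=np.mgrid[:480,:640]
    P=np.stack([(u-d["cx"])/d["fx"]*Z,(v-d["cy"])/d["fy"]*Z,Z,np.ones_like(Z)],-1)@d["cam_to_world"].T
    P=P[...,:3]; P[Z==0]=np.nan
    roi=(P[...,0]>.42)&(P[...,0]<.75)&(P[...,1]>-.32)&(P[...,1]<.05)
    h=P[...,2]
    print(n,d["fx"],np.histogram(h[roi],bins=[-.01,.005,.02,.04,.043,.046,.049,.052,.06,.068,.072,.078,.082,.088,.1,.11])[0])
    lid=roi&(h>.03)&(h<.12)
    q=P[lid][:,:2].astype(np.float32)
    r=cv2.minAreaRect((q*1000)); print(r)
    lidonly=roi&(h>.038)&(h<.054); print(np.median(h[lidonly]), cv2.minAreaRect(P[lidonly][:,:2].astype(np.float32)*1000))
    print("beam",np.nanmedian(P[170:190,100:500],axis=(0,1)) if n=="top" else "")
    if n=="top":
        bm=(h>.3)&(h<1.2); print("beam pts", np.nanpercentile(P[bm],[1,50,99],axis=0))
    # keeper / pad / tab
    for nm,a,b in [("80keeper",.076,.083),("pad84",.083,.090),("tab",.097,.112)]:
        m=roi&(h>a)&(h<b); print(nm,m.sum(),np.round(P[m].mean(0),3), cv2.minAreaRect(P[m][:,:2].astype(np.float32)*1000) if m.sum()>3 else "")
    vs,us=np.where(lid); c=d["img"][vs.min()-10:vs.max()+10,us.min()-10:us.max()+10]
    cv2.imwrite(f"pics/{n}_crop.png",cv2.resize(c,None,fx=4.5,fy=4.5,interpolation=cv2.INTER_CUBIC)); print(c.shape,us.min()-10,vs.min()-10)
E
```

```text
top 487.6784376779029 [9431  870  178  887 2538 1514  205  135  337  394  456  293  358   21
   68]
((572.01171875, -133.21881103515625), (165.38829040527344, 252.67608642578125), 16.319725036621094)
0.04505267277985925 ((572.094482421875, -133.22906494140625), (165.46762084960938, 252.5279998779297), 16.222326278686523)
beam [0.42130504 0.05539364 0.8386406 ]
beam pts [[ 0.41579181 -0.39863497  0.31119364]
 [ 0.42754888  0.02598122  0.921643  ]
 [ 0.95933487  0.40284985  0.93455825]]
80keeper 543 [ 0.549 -0.122  0.08 ] ((565.9003295898438, -119.83290100097656), (128.7818603515625, 189.346923828125), 16.6304988861084)
pad84 263 [ 0.527 -0.155  0.085] ((537.9881591796875, -116.47114562988281), (78.65900421142578, 156.4268035888672), 17.054677963256836)
tab 75 [ 0.572 -0.146  0.104] ((572.606689453125, -145.8477783203125), (29.466644287109375, 12.107348442077637), 15.698535919189453)
(92, 132, 3) 339 213
side 496.18770475661796 [4921  967  419   62  641 1191  252  138  190  192  257  152  247  116
  100]
((591.03271484375, -175.35601806640625), (200.04827880859375, 374.02398681640625), 27.416650772094727)
0.046793734131190035 ((571.0933227539062, -131.01661682128906), (164.56057739257812, 254.84922790527344), 16.312719345092773)
beam 
80keeper 286 [ 0.586 -0.123  0.079] ((601.9155883789062, -190.050048828125), (135.18679809570312, 339.6656494140625), 39.220176696777344)
pad84 236 [ 0.561 -0.172  0.085] ((605.75537109375, -195.0700225830078), (125.04065704345703, 333.5926513671875), 39.72748565673828)
tab 137 [ 0.666 -0.23   0.104] ((658.6888427734375, -211.9305419921875), (63.5030403137207, 237.55374145507812), 42.479122161865234)
(117, 96, 3) 281 136
```

The top view shows the case around (405,258), yaw about +16°, with the tab near (418,257) and the keeper on the left at (365,260). The side view agrees: the keeper faces the camera. I'll turn so the jaws open along case x and set the gap.

```bash
python3 -m crank '[0,0,0,10.2, 0,0,0,10.2, 0,0,0,10.2, 0,0,0,10.2, 0,0,0,10.2]' 43 20; cat > h.py <<'E'
import numpy as np
from workcell import env
Y=np.deg2rad(16.3); CX=np.array([np.cos(Y),np.sin(Y)]); CY=np.array([-np.sin(Y),np.cos(Y)])
C0=np.array([.5684,-.1314])
def st():
    s=env.read_state(); p=s["tcp_pos"]; R=s["orientation"]; q=p[:2]-C0
    print("t %.2f case x %.1f y %.1f z %.1f mm"%(s["t"],1e3*q@CX,1e3*q@CY,1e3*p[2]),"zyaw %.2f"%np.degrees(np.arctan2(R[1,2],R[0,2])),"gap %.1f"%(1e3*s["finger_gap"]),"F(case) %.1f %.1f %.1f"%(s["force"][:2]@CX,s["force"][:2]@CY,s["force"][2]),"tips",env.tcp_to_tips,"tilt",np.round(R[2],3))
    return s
def to(x,y,z):
    s=env.read_state(); w=np.r_[C0+x/1e3*CX+y/1e3*CY,z/1e3]
    print("tool shift cm",np.round(100*s["orientation"].T@(w-s["tcp_pos"]),2))
E
python3 -c "
from h import *
st();to(-25,-44,250)"
```

```text
t: 1.42
tcp_pos: [0.2319, 0.5534, 0.2484]
orientation: [[0.252, 0.0, 0.968], [-0.968, 0.0, 0.252], [-0.0, -1.0, 0.0]]
force: [0.5, 0.2, -0.0]
finger_gap: 0.0368
t 1.43 case x -130.8 y 751.7 z 248.4 mm zyaw 14.62 gap 36.8 F(case) 0.5 0.0 -0.0 tips 0.017 tilt [-0. -1.  0.]
tool shift cm [79.23 -0.17 12.9 ]
```

```bash
python3 -m crank '[6,0,1,-1.7, 6,0,1,0, 6,0,1,0, 6,0,1,0, 6,0,1,0]'; python3 -m crank '[6,0,1,0, 6,0,1,0, 6,0,1,0, 6,0,1,0, 6,0,1,0]'; python3 -c "
from h import *
st();to(-25,-44,200)"
```

```text
t: 2.05
tcp_pos: [0.3651, 0.2756, 0.2478]
orientation: [[0.288, 0.003, 0.958], [-0.958, 0.002, 0.288], [-0.001, -1.0, 0.003]]
force: [1.2, 0.4, -0.2]
finger_gap: 0.0367
t: 2.68
tcp_pos: [0.5026, -0.0054, 0.2496]
orientation: [[0.288, 0.008, 0.957], [-0.958, 0.004, 0.288], [-0.002, -1.0, 0.009]]
force: [1.1, 0.7, -0.3]
finger_gap: 0.0363
t 2.67 case x -27.8 y 139.4 z 249.6 mm zyaw 16.76 gap 36.3 F(case) 1.2 0.4 -0.3 tips 0.017 tilt [-0.002 -1.     0.009]
tool shift cm [18.35  4.93  0.09]
```

```bash
python3 -m crank '[6,0,0.1,0, 6,0,0.1,0, 6,1,0,0, 0.5,3,0,0, 0,0,0,0]'; python3 - <<'E'
from h import *
import cv2
st();to(-25,-44,120)
for n in ["wrist","top","side"]:
    p=env.snapshot(n); cv2.imwrite(f"pics/{n}1.png",p["img"]); np.savez(f"{n}1.npz",**{k:p[k] for k in("img","range_z","fx","fy","cx","cy","cam_to_world")})
    M=np.array(p["cam_to_world"])
    for q in ["catch_pad","bolt_tab","block"]:
        for d in env.spot_in(p,q)[:1]:
            w=(M@np.r_[d["centre"],1])[:3]; print(n,q,round(d["conf"],2),w.round(4),1e3*(w[:2]-C0)@CX,1e3*(w[:2]-C0)@CY)
E
```

```text
t: 3.3
tcp_pos: [0.5612, -0.1927, 0.2091]
orientation: [[0.282, 0.012, 0.959], [-0.959, 0.003, 0.282], [0.0, -1.0, 0.013]]
force: [-0.0, -0.1, -0.0]
finger_gap: 0.0364
t 3.30 case x -24.1 y -56.8 z 209.1 mm zyaw 16.37 gap 36.4 F(case) -0.1 -0.1 -0.0 tips 0.017 tilt [ 0.    -1.     0.013]
tool shift cm [-1.29  8.91 -0.2 ]
wrist catch_pad 0.84 [ 0.5212 -0.1544  0.084 ] -51.803698896322025 -8.853172544485828
wrist bolt_tab 0.88 [ 0.5714 -0.1437  0.0737] -0.5666309372150126 -12.62455904705194
top catch_pad 0.68 [ 0.5233 -0.1487  0.0765] -48.119045693908916 -3.9736021777907182
top bolt_tab 0.95 [ 0.5706 -0.1396  0.0693] -0.17806951605180218 -8.458847776627778
top block 0.75 [ 0.6233 -0.1614  0.0742] 44.28489547411627 -44.16167765475387
side catch_pad 0.51 [ 0.5239 -0.139   0.0863] -44.809621955210005 5.224957098718992
side bolt_tab 0.67 [ 0.5672 -0.1397  0.0835] -3.4371075984300625 -7.60682453516711
side block 0.75 [ 0.6276 -0.1486  0.0775] 51.97685453898132 -33.16829362910609
```

```bash
python3 - <<'E'
import cv2,numpy as np
from h import *
for n in ["wrist","top"]:
    d=np.load(n+"1.npz"); Z=d["range_z"]; v,u=np.mgrid[:480,:640]
    P=np.stack([(u-d["cx"])/d["fx"]*Z,(v-d["cy"])/d["fy"]*Z,Z,np.ones_like(Z)],-1)@d["cam_to_world"].T
    P=P[...,:3]; P[Z==0]=np.nan; h=P[...,2]
    q=P[...,:2]-C0; X=q@CX*1e3; Y_=q@CY*1e3
    for nm,m in [("tab",(abs(X)<25)&(abs(Y_+15)<25)&(h>.1)&(h<.112)),("pad",(abs(X+50)<25)&(abs(Y_+10)<65)&(h>.08)&(h<.09)),("keeper",(abs(X)<60)&(abs(Y_-94)<30)&(h>.075)&(h<.085)),("block",(abs(X-49)<35)&(abs(Y_+46)<40)&(h>.07)&(h<.085)),("lid",(abs(X)<120)&(abs(Y_)<160)&(h>.04)&(h<.05))]:
        if m.sum()<5: print(n,nm,"none"); continue
        r=cv2.minAreaRect(np.c_[X[m],Y_[m]].astype(np.float32)); 
        print(n,nm,m.sum(),"h",np.round(np.median(h[m])*1e3,1),np.round(np.percentile(X[m],[1,50,99]),1),np.round(np.percentile(Y_[m],[1,50,99]),1),np.round(r[0],1),np.round(r[1],1),round(r[2],1))
E
```

```text
wrist tab 788 h 105.7 [-14.6  -0.5  14.3] [-23.4 -17.1 -11.6] [ -0.2 -17.6] [12.  29.9] 89.7
wrist pad 4808 h 84.2 [-63.6 -49.9 -36.3] [-57.3 -10.2  30.6] [-50.  -13.8] [90.4 28.1] 90.0
wrist keeper 2462 h 80.0 [-16.6  -0.3  16.3] [ 76.2  89.5 102.9] [ 0.  89.8] [34.3 27.6] 0.3
wrist block 2286 h 76.0 [15.  49.7 66. ] [-79.6 -53.3 -31.6] [ 40.5 -59.1] [57.1 49.7] 84.5
wrist lid 39167 h 46.2 [-78.2  15.5  80.4] [-125.8   28.7  114. ] [ 2.1 -7.2] [246.9 164.5] 90.0
top tab 69 h 104.4 [-13.8   0.2  13.6] [-20.9 -14.9  -9.6] [  0.  -15.3] [27.9 11.5] 1.9
top pad 439 h 83.1 [-63.  -48.7 -35.8] [-54.3  -9.   32.6] [-49.5 -11.4] [27.7 89.4] 0.3
top keeper 179 h 78.8 [-16.3   0.3  16.9] [ 78.7  92.3 105.9] [ 0.4 92.9] [27.4 33.6] 86.4
top block 266 h 75.0 [15.  50.3 65.8] [-79.9 -53.3 -29.8] [ 40.6 -56.5] [54.8 50.6] 88.3
top lid 3878 h 44.9 [-77.5  19.6  81.9] [-95.2  39.4 121.9] [ 2.9 10.5] [165.1 225.7] 0.1
```

View pics/wrist1.png

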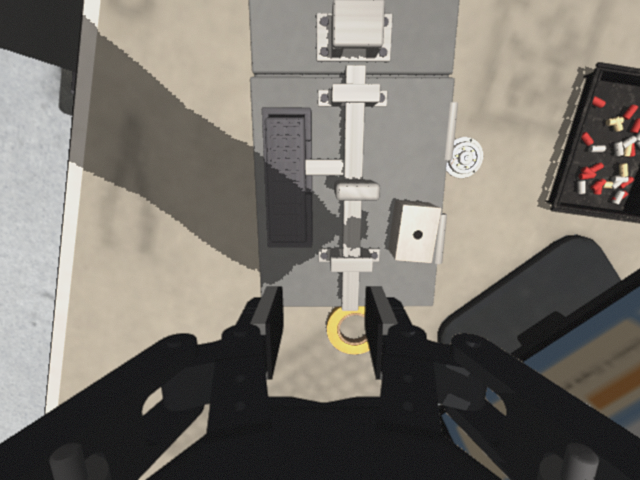

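View pics/side1.png

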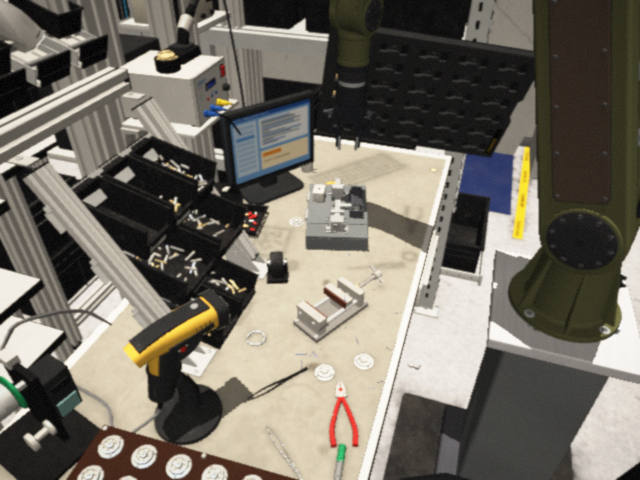

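The wrist view shows the tab at (357,190), the catch plate at (287,180), the block at (418,235), and the fingertips at (270,300) and (375,300). Case frame checks: the tab is 30x12 at height 106, the plate 28x90 at 84, and the keeper at 80, all matching. Next I'll measure the fingertip geometry.

```bash
python3 - <<'E'
import cv2,numpy as np
from h import *
s=env.read_state(); R=s["orientation"]; t=s["tcp_pos"]
d=np.load("wrist1.npz"); Z=d["range_z"]; v,u=np.mgrid[:480,:640]
P=np.stack([(u-d["cx"])/d["fx"]*Z,(v-d["cy"])/d["fy"]*Z,Z,np.ones_like(Z)],-1)@d["cam_to_world"].T
T=1e3*(P[...,:3]-t)@R; m=(Z>0)&(T[...,1]>-60)&(T[...,1]<40)&(abs(T[...,2])<70)
for a in range(-30,30,4):
    for sgn in(-1,1):
        k=m&(T[...,1]>=a)&(T[...,1]<a+4)&(T[...,2]*sgn>0)
        if k.sum()>3: print(a,sgn,k.sum(),"x",np.round(np.percentile(T[...,0][k],[1,99]),1),"z",np.round(np.percentile(T[...,2][k],[1,99]),1))
E
```

```text
-30 -1 575 x [-12.5  -5. ] z [-49.7 -21.7]
-30 1 575 x [-12.4  -4.9] z [18.2 47.3]
-26 -1 254 x [-12.3   4.3] z [-42.1 -21.5]
-26 1 280 x [-12.4   4.5] z [18.  38.8]
-22 -1 500 x [-10.6  12.1] z [-30.5 -20. ]
-22 1 484 x [-10.7  12.1] z [16.5 26.7]
-18 -1 209 x [-10.2  11.7] z [-26.6 -20. ]
-18 1 222 x [-10.1  11.9] z [16.3 23. ]
-14 -1 236 x [-10.2  11.7] z [-33.5 -20. ]
-14 1 226 x [-10.1  12. ] z [16.4 29.8]
-10 -1 242 x [-10.1  11. ] z [-33.7 -20. ]
-10 1 250 x [-10.   11.5] z [16.3 29.9]
-6 -1 221 x [-10.1  11.9] z [-33.5 -20.1]
-6 1 222 x [-10.   11.7] z [16.3 29.8]
-2 -1 205 x [-10.1  11.3] z [-33.5 -20.1]
-2 1 202 x [-10.   11.6] z [16.3 29.9]
2 -1 191 x [-10.1  11.8] z [-33.6 -20.1]
2 1 195 x [-10.   11.4] z [16.3 29.8]
6 -1 168 x [-10.1  10.9] z [-33.4 -20.2]
6 1 169 x [-10.   11.5] z [16.3 29.4]
10 -1 124 x [-9.9 11.4] z [-32.  -20.1]
10 1 132 x [-10.1  11.8] z [16.3 28.2]
14 -1 56 x [-9.6 11.4] z [-25.9 -20.2]
14 1 55 x [-9.6 11.7] z [16.3 22.6]
18 1 7 x [-6.9  6.2] z [16.4 16.6]
```

```bash
python3 -m crank '[-1,3,-0.3,0, -0.5,3.5,0,0, 0,2.5,0,0, 0,0,0,0]'; python3 -c "
from h import *
st();to(-27,-41,103)"
```

```text
t: 4.4
tcp_pos: [0.5581, -0.178, 0.1206]
orientation: [[0.284, 0.019, 0.959], [-0.959, 0.001, 0.284], [0.005, -1.0, 0.019]]
force: [-0.2, -0.1, 0.4]
finger_gap: 0.0367
t 4.40 case x -23.0 y -41.9 z 120.6 mm zyaw 16.52 gap 36.7 F(case) -0.2 -0.0 0.4 tips 0.017 tilt [ 0.005 -1.     0.019]
tool shift cm [-0.1   1.75 -0.43]
```

```bash
python3 -m crank '[0,1.2,-0.4,0, 0,0.4,0,0, 0,0,0,0]'; python3 -c "
from h import *
st();to(-27,-41,95)"
```

```text
t: 4.78
tcp_pos: [0.5559, -0.1799, 0.106]
orientation: [[0.284, 0.023, 0.959], [-0.959, -0.0, 0.284], [0.007, -1.0, 0.022]]
force: [-0.5, -0.1, 0.1]
finger_gap: 0.0368
t 4.78 case x -25.7 y -43.1 z 106.0 mm zyaw 16.51 gap 36.8 F(case) -0.5 0.1 0.1 tips 0.017 tilt [ 0.007 -1.     0.022]
tool shift cm [-0.21  1.1  -0.16]
```

```bash
python3 -m crank '[0,0.4,-0.1,0, 0,0,0,0]'; python3 -m crank '[0,0.3,0,0, 0,0,0,0]';  python3 -c "
from h import *
st()
p=env.snapshot('wrist'); import cv2; cv2.imwrite('pics/wrist2.png',p['img'])"
```

```text
t: 5.03
tcp_pos: [0.5556, -0.1805, 0.1027]
orientation: [[0.284, 0.024, 0.959], [-0.959, -0.001, 0.284], [0.008, -1.0, 0.023]]
force: [0.5, -0.3, -0.6]
finger_gap: 0.0367
t: 5.28
tcp_pos: [0.5562, -0.1807, 0.1002]
orientation: [[0.284, 0.025, 0.959], [-0.959, -0.001, 0.284], [0.008, -1.0, 0.024]]
force: [-0.8, 0.2, 2.4]
finger_gap: 0.0366
t 5.28 case x -25.6 y -43.9 z 100.2 mm zyaw 16.50 gap 36.6 F(case) -0.7 0.4 2.4 tips 0.017 tilt [ 0.008 -1.     0.024]
```

View pics/wrist2.png

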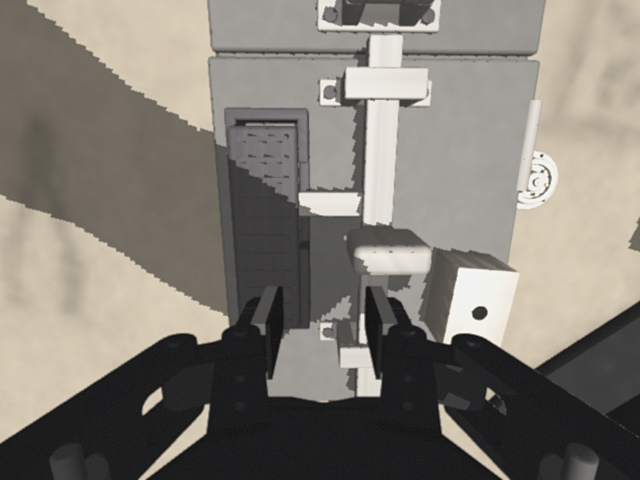

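The left fingertip at (268,300) touches the plate: 2.4 N at z 100.2 mm, as expected. The right one, at (378,295), sits behind the tab at (390,250). Next I press down.

```bash
python3 -m crank '[-0.1,0.3,0,0, 0,0,0,0]'; python3 -m crank '[0,0.2,0,0, 0,0,0,0]';  python3 -c "
from h import *
st();to(-26,-40,93.5)"
```

```text
t: 5.58
tcp_pos: [0.5563, -0.1803, 0.0977]
orientation: [[0.284, 0.026, 0.959], [-0.959, -0.003, 0.284], [0.01, -1.0, 0.024]]
force: [-0.9, -1.4, 3.5]
finger_gap: 0.0369
t: 5.82
tcp_pos: [0.5563, -0.1803, 0.0958]
orientation: [[0.284, 0.026, 0.959], [-0.959, -0.003, 0.284], [0.01, -1.0, 0.024]]
force: [-0.7, -0.5, 3.9]
finger_gap: 0.0365
t 5.83 case x -25.3 y -43.6 z 95.8 mm zyaw 16.49 gap 36.5 F(case) -0.8 -0.3 3.9 tips 0.017 tilt [ 0.01  -1.     0.024]
tool shift cm [-0.36  0.23 -0.07]
```

```bash
python3 -m crank '[-0.1,0.15,-0.05,0, 0,0,0,0]'; python3 -c "
from h import *
st()"; python3 -m crank '[-0.2,0.05,0,0, 0,0,0,0]';  python3 -c "
from h import *
for i in range(3):
    st();env.snapshot('top')"
```

```text
t: 6.08
tcp_pos: [0.5563, -0.1803, 0.0948]
orientation: [[0.283, 0.027, 0.959], [-0.959, -0.004, 0.284], [0.012, -1.0, 0.025]]
force: [-1.3, -0.8, 5.6]
finger_gap: 0.0367
t 6.08 case x -25.3 y -43.5 z 94.8 mm zyaw 16.48 gap 36.7 F(case) -1.4 -0.4 5.6 tips 0.017 tilt [ 0.012 -1.     0.025]
t: 6.32
tcp_pos: [0.5562, -0.1788, 0.0946]
orientation: [[0.283, 0.028, 0.959], [-0.959, -0.006, 0.283], [0.013, -1.0, 0.026]]
force: [-1.6, -1.5, 4.3]
finger_gap: 0.0368
t 6.33 case x -25.0 y -42.0 z 94.6 mm zyaw 16.47 gap 36.8 F(case) -1.9 -1.0 4.3 tips 0.017 tilt [ 0.013 -1.     0.026]
t 6.38 case x -25.0 y -42.0 z 94.6 mm zyaw 16.47 gap 36.6 F(case) -0.8 -1.5 5.6 tips 0.017 tilt [ 0.013 -1.     0.026]
t 6.42 case x -25.0 y -42.0 z 94.6 mm zyaw 16.47 gap 36.5 F(case) -0.7 -1.0 4.6 tips 0.017 tilt [ 0.013 -1.     0.026]
```

```bash
python3 -m crank '[-0.3,0.15,-0.05,0, 0,0,0,0]'; python3 -c "
from h import *
for i in range(3):
    st();env.snapshot('top')"
```

```text
t: 6.72
tcp_pos: [0.5556, -0.1764, 0.0934]
orientation: [[0.283, 0.03, 0.959], [-0.959, -0.006, 0.283], [0.014, -1.0, 0.027]]
force: [-1.3, -1.3, 5.6]
finger_gap: 0.037
t 6.72 case x -24.9 y -39.6 z 93.4 mm zyaw 16.47 gap 37.0 F(case) -1.6 -0.8 5.6 tips 0.017 tilt [ 0.014 -1.     0.027]
t 6.78 case x -25.0 y -39.5 z 93.4 mm zyaw 16.46 gap 36.8 F(case) -0.7 -0.6 5.2 tips 0.017 tilt [ 0.014 -1.     0.027]
t 6.83 case x -25.0 y -39.5 z 93.4 mm zyaw 16.47 gap 36.5 F(case) -0.2 -1.4 5.2 tips 0.017 tilt [ 0.014 -1.     0.027]
```

```bash
python3 -m crank '[-0.5,0,0,0, -0.5,0,0,0, -0.3,0,0,0]'; python3 -c "
from h import *
st();
p=env.snapshot('wrist'); import cv2; cv2.imwrite('pics/wrist3.png',p['img']);st()"
```

```text
t: 7.25
tcp_pos: [0.5532, -0.1657, 0.0939]
orientation: [[0.282, 0.032, 0.959], [-0.959, -0.01, 0.282], [0.019, -0.999, 0.028]]
force: [-0.2, -5.1, 3.5]
finger_gap: 0.0369
t 7.25 case x -24.3 y -28.7 z 93.9 mm zyaw 16.41 gap 36.9 F(case) -1.6 -4.8 3.5 tips 0.017 tilt [ 0.019 -0.999  0.028]
t 7.30 case x -24.3 y -28.3 z 93.9 mm zyaw 16.42 gap 36.9 F(case) -0.7 -4.7 4.5 tips 0.017 tilt [ 0.019 -0.999  0.028]
```

View pics/wrist3.png

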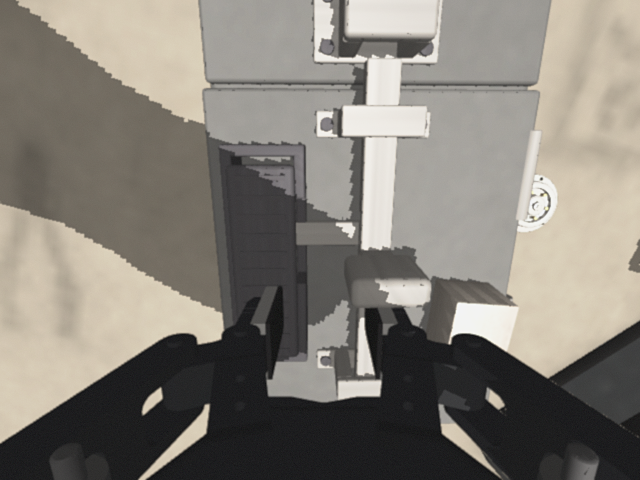

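```bash
python3 -m crank '[-0.4,0.08,0,0, -0.4,0.03,0,0]'; python3 -c "
from h import *
st();env.snapshot('top');st()"
```

```text
t: 7.55
tcp_pos: [0.5518, -0.159, 0.0934]
orientation: [[0.281, 0.034, 0.959], [-0.959, -0.013, 0.282], [0.022, -0.999, 0.029]]
force: [0.8, -5.6, 6.5]
finger_gap: 0.0366
t 7.55 case x -23.7 y -21.8 z 93.4 mm zyaw 16.37 gap 36.6 F(case) -0.8 -5.6 6.5 tips 0.017 tilt [ 0.022 -0.999  0.029]
t 7.60 case x -23.7 y -21.4 z 93.4 mm zyaw 16.39 gap 36.4 F(case) -1.2 -4.4 4.9 tips 0.017 tilt [ 0.021 -0.999  0.029]
```

```bash
python3 -m crank '[-0.4,0.05,0,0, -0.4,0.03,0,0, -0.4,0.03,0,0]'; python3 - <<'E'
from h import *
import cv2
st();p=env.snapshot('top');st(); np.savez("top2.npz",**{k:p[k] for k in("img","range_z","fx","fy","cx","cy","cam_to_world")})
p=env.snapshot('wrist'); cv2.imwrite('pics/wrist4.png',p['img'])
d=p;Z=d["range_z"]; v,u=np.mgrid[:480,:640]
P=np.stack([(u-d["cx"])/d["fx"]*Z,(v-d["cy"])/d["fy"]*Z,Z,np.ones_like(Z)],-1)@d["cam_to_world"].T
h=P[...,2];q=P[...,:2]-C0; X=q@CX*1e3; Y_=q@CY*1e3
for nm,m in [("tab",(X>2)&(X<14)&(abs(Y_-5)<35)&(h>.1)&(h<.112)),("keeper",(abs(X)<30)&(abs(Y_-94)<30)&(h>.075)&(h<.085)),("plate",(abs(X+50)<13)&(abs(Y_-20)<10)&(h>.07)&(h<.09))]:
    if m.sum()>3: print(nm,m.sum(),np.median(h[m]),np.percentile(Y_[m],[2,50,98]))
E
```

```text
t: 7.98
tcp_pos: [0.5495, -0.1489, 0.0931]
orientation: [[0.28, 0.036, 0.959], [-0.96, -0.017, 0.281], [0.026, -0.999, 0.03]]
force: [1.0, -4.3, 5.6]
finger_gap: 0.0367
t 7.97 case x -23.1 y -11.5 z 93.1 mm zyaw 16.32 gap 36.7 F(case) -0.3 -4.4 5.6 tips 0.017 tilt [ 0.026 -0.999  0.03 ]
t 8.03 case x -23.1 y -11.1 z 93.1 mm zyaw 16.34 gap 36.5 F(case) -0.6 -5.1 5.6 tips 0.017 tilt [ 0.026 -0.999  0.03 ]
tab 1204 0.10566047077088168 [-5.43348581  6.01624254 10.9900641 ]
keeper 8146 0.08001726571943392 [ 76.58438012  90.45968468 103.41332909]
plate 2819 0.07677721431429826 [10.43088625 20.29337982 29.64330776]
```

View pics/wrist4.png

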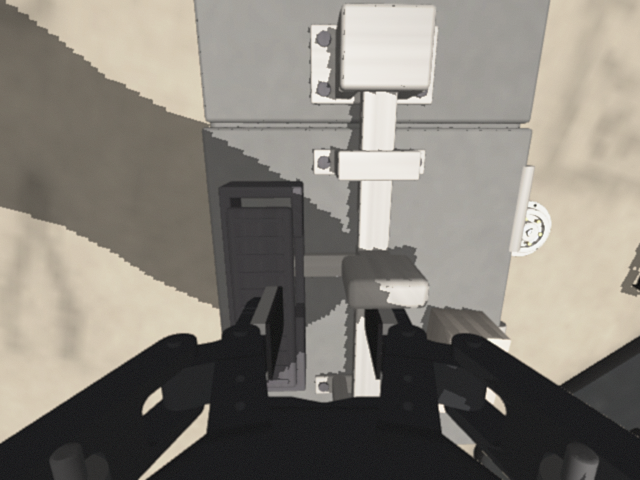

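Plate is 7.2 mm down and the bolt is about 23 mm along (tab at (385,280)). About 11–12 mm to go.

```bash
python3 -m crank '[-0.4,0.03,0,0, -0.4,0.03,0,0]'; python3 - <<'E'
from h import *
st();p=env.snapshot('wrist');st()
d=p;Z=d["range_z"]; v,u=np.mgrid[:480,:640]
P=np.stack([(u-d["cx"])/d["fx"]*Z,(v-d["cy"])/d["fy"]*Z,Z,np.ones_like(Z)],-1)@d["cam_to_world"].T
h=P[...,2];q=P[...,:2]-C0; X=q@CX*1e3; Y_=q@CY*1e3
for nm,m in [("tab",(X>2)&(X<14)&(abs(Y_-5)<35)&(h>.1)&(h<.112)),("keeper",(abs(X)<30)&(abs(Y_-94)<30)&(h>.075)&(h<.085)),("plate",(abs(X+50)<13)&(abs(Y_-20)<10)&(h>.07)&(h<.09))]:
    if m.sum()>3: print(nm,m.sum(),np.median(h[m]),np.percentile(Y_[m],[2,50,98]))
E
```

```text
t: 8.32
tcp_pos: [0.5479, -0.1422, 0.093]
orientation: [[0.28, 0.037, 0.959], [-0.96, -0.019, 0.28], [0.029, -0.999, 0.03]]
force: [0.4, -5.3, 5.9]
finger_gap: 0.0369
t 8.32 case x -22.7 y -4.6 z 93.0 mm zyaw 16.29 gap 36.9 F(case) -1.1 -5.2 5.9 tips 0.017 tilt [ 0.029 -0.999  0.03 ]
t 8.38 case x -22.7 y -4.2 z 93.0 mm zyaw 16.31 gap 36.8 F(case) -1.5 -4.6 5.8 tips 0.017 tilt [ 0.028 -0.999  0.03 ]
tab 1221 0.10565437304058029 [ 1.07647931 12.50104981 17.46372247]
keeper 7797 0.08002392618699286 [ 76.77608648  90.62063493 103.43167442]
plate 2717 0.07661768072478908 [10.42185574 20.24148913 29.68044619]
```

```bash
python3 -m crank '[-0.3,0.02,0,0, -0.2,0.02,0,0]'; python3 -m crank '[-0.15,0,0,0]'; python3 - <<'E'
from h import *
st();p=env.snapshot('wrist');st()
d=p;Z=d["range_z"]; v,u=np.mgrid[:480,:640]
P=np.stack([(u-d["cx"])/d["fx"]*Z,(v-d["cy"])/d["fy"]*Z,Z,np.ones_like(Z)],-1)@d["cam_to_world"].T
h=P[...,2];q=P[...,:2]-C0; X=q@CX*1e3; Y_=q@CY*1e3
for nm,m in [("tab",(X>2)&(X<14)&(abs(Y_-10)<35)&(h>.1)&(h<.112)),("keeper",(abs(X)<30)&(abs(Y_-94)<30)&(h>.075)&(h<.085)),("plate",(abs(X+50)<13)&(abs(Y_-20)<10)&(h>.07)&(h<.09))]:
    if m.sum()>3: print(nm,m.sum(),np.median(h[m]),np.percentile(Y_[m],[2,50,98]))
E
```

```text
t: 8.62
tcp_pos: [0.5469, -0.1383, 0.093]
orientation: [[0.279, 0.038, 0.959], [-0.96, -0.021, 0.28], [0.031, -0.999, 0.031]]
force: [-0.1, -6.0, 5.3]
finger_gap: 0.0366
t: 8.75
tcp_pos: [0.5467, -0.1374, 0.0932]
orientation: [[0.279, 0.039, 0.96], [-0.96, -0.023, 0.28], [0.033, -0.999, 0.031]]
force: [1.4, -5.0, 4.6]
finger_gap: 0.0367
t 8.75 case x -22.5 y 0.4 z 93.2 mm zyaw 16.26 gap 36.7 F(case) -0.0 -5.2 4.6 tips 0.017 tilt [ 0.033 -0.999  0.031]
t 8.80 case x -22.5 y 0.5 z 93.2 mm zyaw 16.26 gap 36.5 F(case) -0.8 -4.5 5.6 tips 0.017 tilt [ 0.033 -0.999  0.031]
tab 1212 0.1056360826465754 [ 6.08356362 17.46571993 22.46622565]
keeper 7526 0.08002608579942089 [ 76.76173621  90.7285364  103.44135199]
plate 2669 0.07680297332680372 [10.27927356 20.07069721 29.58297072]
```

```bash
python3 -m crank '[-0.12,0.02,0,0, 0,0,0,0]'; python3 -m crank '[-0.1,0.02,0,0, 0,0,0,0]'; python3 - <<'E'
from h import *
st();p=env.snapshot('wrist');st()
d=p;Z=d["range_z"]; v,u=np.mgrid[:480,:640]
P=np.stack([(u-d["cx"])/d["fx"]*Z,(v-d["cy"])/d["fy"]*Z,Z,np.ones_like(Z)],-1)@d["cam_to_world"].T
h=P[...,2];q=P[...,:2]-C0; X=q@CX*1e3; Y_=q@CY*1e3
for nm,m in [("tab",(X>2)&(X<14)&(abs(Y_-10)<35)&(h>.1)&(h<.112)),("keeper",(abs(X)<30)&(abs(Y_-94)<30)&(h>.075)&(h<.085)),("plate",(abs(X+50)<13)&(abs(Y_-20)<10)&(h>.07)&(h<.09))]:
    if m.sum()>3: print(nm,m.sum(),np.median(h[m]),np.percentile(Y_[m],[2,50,98]))
E
```

```text
t: 9.05
tcp_pos: [0.5466, -0.1367, 0.0932]
orientation: [[0.279, 0.039, 0.96], [-0.96, -0.024, 0.28], [0.034, -0.999, 0.031]]
force: [-0.5, -2.3, 5.3]
finger_gap: 0.037
t: 9.3
tcp_pos: [0.5465, -0.1363, 0.0933]
orientation: [[0.278, 0.039, 0.96], [-0.96, -0.025, 0.279], [0.035, -0.999, 0.031]]
force: [0.2, -2.8, 4.5]
finger_gap: 0.0369
t 9.30 case x -22.4 y 1.4 z 93.3 mm zyaw 16.23 gap 36.9 F(case) -0.6 -2.7 4.5 tips 0.017 tilt [ 0.035 -0.999  0.031]
t 9.35 case x -22.4 y 1.4 z 93.3 mm zyaw 16.22 gap 37.0 F(case) -1.3 -3.7 4.7 tips 0.017 tilt [ 0.035 -0.999  0.031]
tab 1209 0.10564467213907215 [ 7.08688853 18.63846703 23.65945679]
keeper 7479 0.08002441115496911 [ 76.97070267  90.76857273 103.44625921]
plate 2767 0.07694224973568528 [10.37332094 19.69092133 29.56201662]
```

The bolt is home: the tab-to-keeper gap is 53.3 mm and should be 53. I back off slightly, then lift.

```bash
python3 -m crank '[0.3,0,0,0, 0.1,-0.5,0,0, 0.1,-1,0,0, 0.1,-2,0,0, 0,0,0,0]'; python3 - <<'E'
from h import *
st()
E
python3 -m crank '[1,-4,0,0, 1,-4,0,0, 1,-2,0,0, 0,0,0,0]'; python3 - <<'E'
from h import *
import cv2
st();p=env.snapshot('wrist');cv2.imwrite('pics/wrist5.png',p['img'])
d=p;Z=d["range_z"]; v,u=np.mgrid[:480,:640]
P=np.stack([(u-d["cx"])/d["fx"]*Z,(v-d["cy"])/d["fy"]*Z,Z,np.ones_like(Z)],-1)@d["cam_to_world"].T
h=P[...,2];q=P[...,:2]-C0; X=q@CX*1e3; Y_=q@CY*1e3
for nm,m in [("tab",(X>2)&(X<14)&(abs(Y_-10)<35)&(h>.1)&(h<.112)),("keeper",(abs(X)<30)&(abs(Y_-94)<30)&(h>.075)&(h<.085)),("plate",(abs(X+50)<13)&(abs(Y_-5)<25)&(h>.07)&(h<.09))]:
    if m.sum()>3: print(nm,m.sum(),np.median(h[m]),np.percentile(Y_[m],[2,50,98]))
E
```

```text
t: 9.98
tcp_pos: [0.5442, -0.1374, 0.1281]
orientation: [[0.28, 0.034, 0.959], [-0.96, -0.016, 0.281], [0.025, -0.999, 0.028]]
force: [0.1, 0.1, -0.7]
finger_gap: 0.0368
t 9.97 case x -24.9 y 1.1 z 128.1 mm zyaw 16.32 gap 36.8 F(case) 0.1 0.1 -0.7 tips 0.017 tilt [ 0.025 -0.999  0.028]
t: 10.48
tcp_pos: [0.5461, -0.1637, 0.2269]
orientation: [[0.281, 0.026, 0.959], [-0.96, -0.012, 0.281], [0.019, -1.0, 0.022]]
force: [-0.3, 0.0, -0.8]
finger_gap: 0.0364
t 10.47 case x -30.5 y -24.8 z 226.9 mm zyaw 16.35 gap 36.4 F(case) -0.3 0.1 -0.8 tips 0.017 tilt [ 0.019 -1.     0.022]
tab 274 0.10570153846094328 [11.86658506 17.78466207 23.17176825]
keeper 1982 0.08005201116602942 [ 76.55324938  90.25441023 103.44491785]
plate 2135 0.08430345154713154 [-18.59874514   6.29331407  29.080826  ]
```

View pics/wrist5.png

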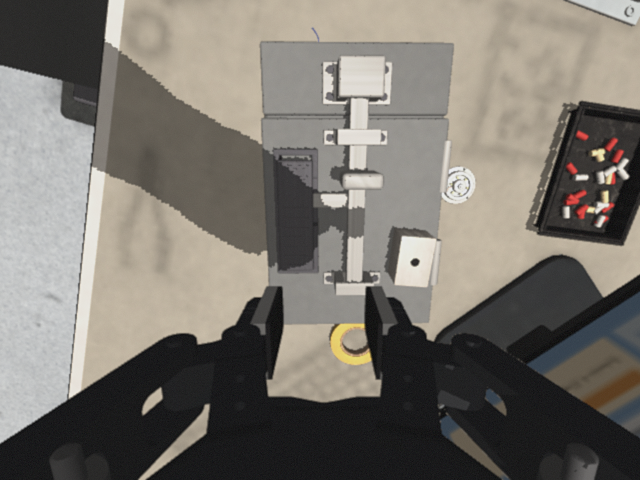

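The tab at (362,180) is in its home position, with a 53.4 mm gap to the keeper at (362,75). The plate at (295,210) is back up at 84.3 mm. Block, tape and sensor look undisturbed. I'm handing in.

```bash
python3 -c "
from h import *
s=st(); print(abs(s['qd']).max()); print(env.hand_in())"
```

```text
t 10.53 case x -31.0 y -24.1 z 225.8 mm zyaw 16.36 gap 36.4 F(case) 0.2 0.6 -0.5 tips 0.017 tilt [ 0.018 -1.     0.02 ]
0.03156671744808765
the job is handed in; nothing more can be done
None
```

The case is locked and handed in at 10.5 s of the 38 s allowed; no verdict was reported. One fingertip held the catch about 7 mm down while the other finger pushed the tab until the bolt was home. I then backed off a few millimetres and lifted clear, and the catch sprang up.

**Last checks** (wrist camera after letting go, before handing in):
- **Bolt:** the tab-to-keeper gap is 53.4 mm against 53 mm expected, so the bolt is at about 35.6 of 36 mm.
- **Catch:** the plate is back at 84.3 mm. It was 84.2 mm before pressing.
- **Forces:** the highest wrist readings were about 6–7 N.
- **Robot:** the fingers are clear, with the tips about 125 mm above the plate.
- **Bystanders:** the block, tape and sensor by the case look where they were. I did not measure the bystanders again or look again at the things on the left; the arm passed over that side at about 0.25 m.

**Disagreements:**
- The top and wrist cameras differ by 2–3 mm along the bolt's direction, so I used the tab-to-keeper gap within a single image.
- The force never rose clearly at the end stop, so "home" rests on that gap and on the catch coming fully up.
- The tool drifted to about 2° of tilt while pushing; it did no harm.

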